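# Move the stirrer's battery pack to its charging cradle

## Task

The cordless stirrer's battery pack is flat: squeeze in the sprung tab on its side, and with the tab held in lift the pack straight out of the stirrer. Stand it in the charging cradle with its tab on the same side as the cradle's strip of lamps (the socket block sits in its tray with some play, so feel for the opening), and press it gently down against the sprung contacts until it is fully home and the tab has sprung out and caught, so that it stays down when you let go. Do not force anything (a firm hand's push is plenty), and leave the other glassware and equipment where they are.

Things in the scene. Friction and masses are not known exactly. Their poses are not given: they have to be found in the camera images.
- pack_mid (a point): Middle of the loose battery pack, an upright grey block 42 (x) x 34 (y) x 90 (z) mm, 0.15 to 0.31 kg; underside 45 mm below this point. Its own -x face carries the black sprung snap tab. It starts latched in the stirrer, lower 45 mm in the well, upper 45 mm standing out, with up to 1.5 mm of play each way.
- tab_pad (a point): Middle of the outer face of the tab's ridged push pad, 24 wide x 30 high mm, 23 mm above pack_mid; untouched it is 7.5 mm proud of the pack's -x face, fully in 1.5 mm. Pad to opposite (+x) face: 49.5 mm untouched, 43.5 fully in. The pad's lower edge is 8 mm above the housing when latched. The tab's tooth, lower down, stands 5.5 mm out of the -x face under the well's lip; it is bevelled below.
- tab (a joint): How far the tab is pressed in, towards pack +x: 0 m out (untouched, catching), 0.006 m fully in. Spring: 4 N to start, 9.4 N fully in. The tooth is clear of the lip at 0.004 to 0.0055 m, as the pack lies in its play.
- stirrer: Fixed magnetic stirrer, white, 150 (x) x 220 (y) x 65 (z) mm, origin at the middle of its underside. Knob and display on its -x side; a round stirring plate with a beaker on its +y half, the battery well in its -y half. Stirrer and charger stand one left, one right, at random.
- stirrer_well (a point): Centre of the mouth of the stirrer's battery well, in its top surface, 65 mm above the table, 60 mm from its middle towards its -y; axes as the stirrer. Mouth 45 (x) x 37 (y) mm, 1 mm bevel. On the -x side a lip reaches 12 mm down, with a recess under it for the tooth. A sprung contact plate in the bottom pushes the pack up with about 10 N.
- charger: Fixed charging cradle: a black base tray 156 (x) x 126 (y) x 22 (z) mm with three green lamps on a strip on its -x side; a grey socket block 110 x 90 mm, 65 mm high, with one well stands in it. Origin in the middle of the tray's underside.
- charger_well (a point): Nominal centre of the well's mouth, 65 mm above the table, axes as the charger. The socket block really sits up to 7 mm off this, both along x and along y (heights and yaw exact): see or feel where. Well as the stirrer's, the pack's tab to -x. A sprung plate meets the underside 38 mm down with 7 N; home is 45 mm down (10 N), pack_mid level with the mouth; floor 2 mm deeper. Unlatched, the pack rides up 6 mm.
- beaker: Bystander: glass beaker, 62 mm across, 65 high, on the stirring plate (105 mm from the battery well); origin under its middle.
- reagent: Bystander: small amber jar, 40 mm across, 65 high, between stirrer and charger.
- dish: Bystander: low glass dish, 68 mm across, 16 high, between stirrer and charger.
- wash: Bystander: clear bottle, 64 mm across, 160 high, on the left.
- bowl: Bystander: glass bowl, 170 mm across, 75 high, on the right.
- tipbox: Bystander: pipette-tip box, 85 x 125 x 75 mm, at the back left.
- tuberack: Bystander: white test-tube rack, 60 x 160 x 96 mm, at the back right.

How it is judged:
By the outcome, as a careful person would: the job done as asked, in the order asked, and still so for the second after the job is handed in, with the robot touching nothing.
It also fails if it takes over 72 s, if anything falls off the work surface, if the arm or the gripper's body presses on something with over 40 N, if the wrist force passes 120 N, or if a joint passes its speed limit or range.

## Robot

A 6-joint arm with a two-finger parallel gripper is mounted at the origin on the work surface. World frame = base frame: x ahead of the robot, y to its left, z up, the work surface at z = 0. Lengths are in m, angles in rad, forces in N, time in s.
With the tool pointing down it reaches from about 0.35 to 0.975 m from the base axis. Payload 7.1 kg.
Tool frame: the origin (TCP) lies at the very end of the fingers, on their centre line; the grasp point (between the pads) lies 19 mm behind it; z points along the fingers, y is the direction in which the jaws open and shut (so a half turn about z gives the same grasp; the last joint's range is limited). The gripper opens to 88 mm and grips with 3 to 60 N. Pads are 20 mm wide; open, the fingers measure 115 mm over their backs; the gripper's body (75 mm by 178 mm) begins 61 mm behind the grasp point.
Start: joints at [-1.325, 0.423, 1.63, -0, 1.089, -0.019], TCP at [0.164, -0.603, 0.223] pointing down, gripper open.
Joint ranges: [-3, 3], [-0.9, 2.11], [0.09, 2.58], [-1.31, 4.45], [0.11, 2.69], [-2.54, 2.54]. Speed limits (rad/s): [2.39, 2.39, 3.01, 3.14, 3.14, 3.14].

## Interface

Orientations are given as a rotation vector (axis times angle).
In Python, from workcell import robot, vision, spotter gives the robot as it stands.
- The arm moves only by the tool arm_command, never from a script. Its argument "moves" is text: rows parted by semicolons, each of 7 numbers parted by spaces: the shift along the tool's x, y, z in cm, then the turn, a rotation vector about the tool's x, y, z in degrees, then the opening in per cent of the stroke, from 0 (shut) to 100 (fully open). A call has 1 to 12 rows; each row shifts and turns the commanded pose from where the row before left it, along the tool's axes as they then stand; what a row does not reach is not made up. A row lasts 1/12 s, in which the tool goes at most 41.7 mm and 7.16 degrees, less where a joint would pass 70% of its speed; a pose out of reach is approached as far as the arm can. A call with a gripper value outside its range is refused whole. The fingers move at their own pace and stop on an object; "force" is the grip in N (left out, the last holds). Time passes only in rows, so rows that do not move let the fingers close. It gives the time, the measured TCP pose, the force and the opening at its end, in the units of the state.
- robot.get_state(): the state, without advancing time (a new reading comes with each control period).
- vision.get_image(name): name is "side" or "top" or "wrist"; returns the picture (420x560x3 uint8, red, green, blue); there is no depth.
- vision.calibration(name): a dict with "intrinsics" (3x3 intrinsics, pixels), "D" ([k1, k2, p1, p2, k3] as OpenCV has them; the pictures are not rectified), "extrinsics" (4x4, takes a point from world to camera coordinates). Camera axes: x right, y down, z forward; pixel columns grow to the right and rows downward; lengths in m; the calibration is good to about 2 mm. A picture is of the moment at which its call begins: read the wrist's pose just before it. calibration takes no time and is no camera call; for the wrist camera it gives the pose at the moment of the call.
- robot.sign_off(): hands the job in, once; it reports no verdict.
Trained networks look in the newest picture that a camera, given by its name, has taken for a name from the list of things; names that differ only in an ending like _2 or _b are one class to them, and where a whole thing is asked for, a point or a joint stands for the part that bears it (a point fixed in the world has none). Each returns a list of dicts, best first, with "conf" (0 to 1); they miss things now and then, are a little off and sometimes report something else, mostly with a low value. They report only what shows in the picture. A call takes as long as a camera call.
- spotter.silhouettes(thing, camera): "mask" (420x560 bool, what is visible of it).
- spotter.spot_point(thing, camera): "position" ([x, y, z] in m, in the coordinates of the camera as it stood for that picture, good to about 4 mm: a listed point, or the origin of a listed thing).
The state is a dict: "time": time; "qpos": joint angles; "joint_vel": joint speeds; "joint_torque": joint torques, N m; "eef_pos": TCP position; "tool_rot": TCP orientation; "wrist_force": force on the tool from outside, world axes, zero at the start; "ft_torque": the same for the moment, N m; "grip_width": finger opening in m.
Only numpy, scipy, OpenCV 4.12 (cv2) and the standard library are available. Lean on these libraries where they do the work, as an engineer would, in place of code of your own. Each camera call takes 0.05 s, during which the arm holds its last target.

## Working session

There is one attempt and no reset: what is moved stays moved. The work goes in short steps, Python scripts to look and compute and a tool call to move; the robot and the scene stay as the last step left them, time stands still between calls to the robot, and variables do not carry over. Pictures are saved under pics/ and viewed, and the job is handed in when it is done.

Besides the shell and the picture viewer there is one more tool, called after "Emit:" by a JSON object that holds its "name" and its "arguments". arm_command: Moves the arm, as the interface text tells. Its arguments: {"type":"object","properties":{"moves":{"type":"string"},"force":{"type":"number"}},"required":["moves"]}

```bash
ls; mkdir -p pics; cat > h.py <<'E'
import numpy as np, cv2
from scipy.spatial.transform import Rotation as R
from workcell import robot, vision, spotter
np.set_printoptions(precision=4,suppress=True)
def w(cam,p,cal=None):
    E=np.array((cal or vision.calibration(cam))['extrinsics']); return (np.linalg.inv(E)@np.r_[p,1])[:3]
def snap(cam,fn):
    im=vision.get_image(cam); cv2.imwrite('pics/'+fn,im[:,:,::-1]); return im
def proj(cam,P,cal=None):
    c=cal or vision.calibration(cam);E=np.array(c['extrinsics'])
    r,_=cv2.Rodrigues(E[:3,:3]); return cv2.projectPoints(np.array(P,float).reshape(-1,1,3),r,E[:3,3],np.array(c['intrinsics']),np.array(c['D']))[0][:,0]
def ray_z(cam,px,z,cal=None):
    c=cal or vision.calibration(cam);E=np.array(c['extrinsics'])
    u=cv2.undistortPoints(np.array(px,float).reshape(-1,1,2),np.array(c['intrinsics']),np.array(c['D']))[:,0]
    d=np.c_[u,np.ones(len(u))]@E[:3,:3]; o=-E[:3,:3].T@E[:3,3]
    return o+d*((z-o[2])/d[:,2])[:,None]
E
python3 - <<'E'
from h import *
print(robot.get_state())
for c in ['top','side','wrist']:
    snap(c,c+'0.png')
    for t in ['pack_mid','tab_pad','stirrer','stirrer_well','charger','charger_well']:
        if c=='wrist' and 0: continue
        r=spotter.spot_point(t,c)
        print(c,t,[(round(q['conf'],2),w(c,q['position'])) for q in r[:2]])
print(robot.get_state()['time'])
E
```

```text
pics
{'time': 0.0, 'qpos': array([-1.325 ,  0.4238,  1.6307, -0.    ,  1.0886, -0.019 ]), 'joint_vel': array([ 0.0011, -0.001 ,  0.0004, -0.0012,  0.0006, -0.0008]), 'joint_torque': array([  0.0002, -54.4623, -27.367 ,   0.0644,   0.0229,  -0.0001]), 'eef_pos': array([ 0.1634, -0.6027,  0.2219]), 'tool_rot': array([-3.1126, -0.4146,  0.0003]), 'wrist_force': array([ 0.1461,  0.4943, -0.9952]), 'ft_torque': array([ 0.0062, -0.0339,  0.0404]), 'grip_width': 0.08800803017658568}
top pack_mid [(0.69, array([0.5203, 0.1193, 0.0612]))]
top tab_pad []
top stirrer []
top stirrer_well [(0.65, array([0.5143, 0.1162, 0.0659]))]
top charger []
top charger_well [(0.64, array([ 0.5575, -0.2273,  0.0664]))]
side pack_mid [(0.54, array([0.5157, 0.1188, 0.0655]))]
side tab_pad [(0.58, array([0.4876, 0.1191, 0.0869]))]
side stirrer [(0.73, array([0.5221, 0.1814, 0.0014])), (0.16, array([0.5313, 0.219 , 0.0742]))]
side stirrer_well [(0.93, array([0.5171, 0.118 , 0.0642])), (0.3, array([ 0.5641, -0.2242,  0.0683]))]
side charger [(0.62, array([ 0.5578, -0.2285,  0.0016])), (0.3, array([0.5309, 0.2162, 0.0726]))]
side charger_well [(0.87, array([ 0.5633, -0.2252,  0.0672]))]
wrist pack_mid []
wrist tab_pad []
wrist stirrer []
wrist stirrer_well []
wrist charger []
wrist charger_well []
1.05
```

View pics/top0.png

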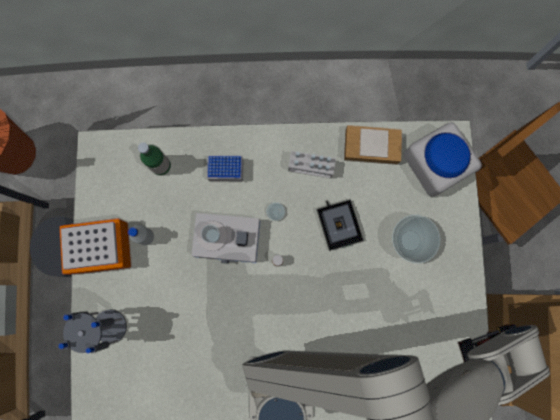

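View pics/side0.png

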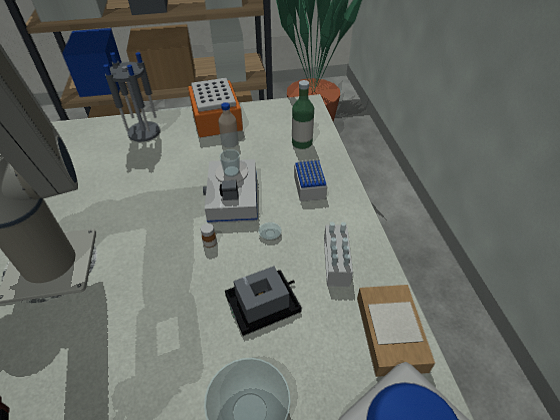

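```bash
python3 - <<'E'
from h import *
for c in ['top','side']:
    q=vision.calibration(c); E=np.array(q['extrinsics']); print(c,-E[:3,:3].T@E[:3,3],np.array(q['intrinsics']).tolist(), E[:3,:3].tolist())
q=vision.calibration('wrist'); E=np.array(q['extrinsics'])
s=robot.get_state(); T=np.eye(4); T[:3,:3]=R.from_rotvec(s['tool_rot']).as_matrix(); T[:3,3]=s['eef_pos']
print(E@T, np.array(q['intrinsics']).tolist())
print(T)
E
```

```text
top [ 0.3596 -0.0042  1.6605] [[466.6942873230992, 0.0, 275.8057850919083], [0.0, 466.6942873230992, 209.0128961437267], [0.0, 0.0, 1.0]] [[-0.025775234537635215, -0.999648177673639, -0.006257647984844957], [-0.9870915620765075, 0.02644027288433883, -0.15795936201175875], [0.15806924230187872, 0.002105431921017249, -0.9874257854616396]]
side [ 0.5204 -0.7838  0.8998] [[407.02512455043353, 0.0, 275.4189306998688], [0.0, 407.02512455043353, 216.0040748588938], [0.0, 0.0, 1.0]] [[0.9863882753748943, -0.16316873204128277, -0.020350309260108924], [-0.13171611925008378, -0.7099692658574965, -0.6918052511129598], [0.09843289151823029, 0.6850690523018886, -0.72179731188579]]
[[-0.0004  1.     -0.0002  0.0014]
 [-0.9618 -0.0004 -0.2738  0.0269]
 [-0.2738  0.0001  0.9618  0.1759]
 [ 0.      0.      0.      1.    ]] [[322.65742900683904, 0.0, 275.82222728372176], [0.0, 322.65742900683904, 218.32433723020418], [0.0, 0.0, 1.0]]
[[ 0.9651  0.2617  0.      0.1636]
 [ 0.2617 -0.9651 -0.     -0.6032]
 [ 0.      0.     -1.      0.2227]
 [ 0.      0.      0.      1.    ]]
```

Emit:
{"name": "arm_command", "arguments": {"moves": "3.5 -2 -0.2 0 0 0 100;3.5 -2 -0.2 0 0 0 100;3.5 -2 -0.2 0 0 0 100;3.5 -2 -0.2 0 0 0 100;3.5 -2 -0.2 0 0 0 100;3.5 -2 -0.2 0 0 0 100;3.5 -2 -0.2 0 0 0 100;3.5 -2 -0.2 0 0 0 100;3.5 -2 -0.2 0 0 0 100;3.5 -2 -0.2 0 0 0 100;3.5 -2 -0.2 0 0 0 100;3.5 -2 -0.2 0 0 0 100"}}

```text
time: 2.05
eef_pos: [0.5073, -0.26, 0.247]
tool_rot: [3.114, 0.415, 0.0]
wrist_force: [0.6, -0.7, 0.0]
grip_width: 0.0879
```

Emit:
{"name": "arm_command", "arguments": {"moves": "3.4 -2 -0.2 0 0 -6.5 100;3.4 -1.5 -0.2 0 0 -6.5 100;0 0 0 0 0 -6.5 100;0 0 0 0 0 -6.5 100;0 0 0 0 0 -6.5 100;0 0 0 0 0 -6.5 100;0 0 0 0 0 -6.5 100;0 0 0 0 0 -6.5 100;0 0 0 0 0 -6.5 100;0 0 0 0 0 -6.5 100;0 0 0 0 0 -5 100;0 0 0 0 0 0 100"}}

```text
time: 3.05
eef_pos: [0.5597, -0.2069, 0.2507]
tool_rot: [-2.31, -2.129, 0.0]
wrist_force: [-0.2, 1.0, -0.4]
grip_width: 0.0878
```

```bash
python3 - <<'E'
from h import *
s=robot.get_state();print(s['time'],s['eef_pos'],R.from_rotvec(s['tool_rot']).as_matrix()[:,0],s['qpos'])
c='wrist';snap(c,'w1.png')
for t in ['charger','charger_well']:
        r=spotter.spot_point(t,c)
        print(c,t,[(round(q['conf'],2),w(c,q['position'])) for q in r[:2]])
E
```

```text
3.05 [ 0.5597 -0.2069  0.2507] [0.0811 0.9967 0.    ] [-0.374   0.3513  1.6696 -0.      1.1207 -0.2929]
wrist charger [(0.61, array([ 0.5621, -0.2296, -0.0012]))]
wrist charger_well [(0.91, array([ 0.5597, -0.224 ,  0.0583]))]
```

View pics/w1.png

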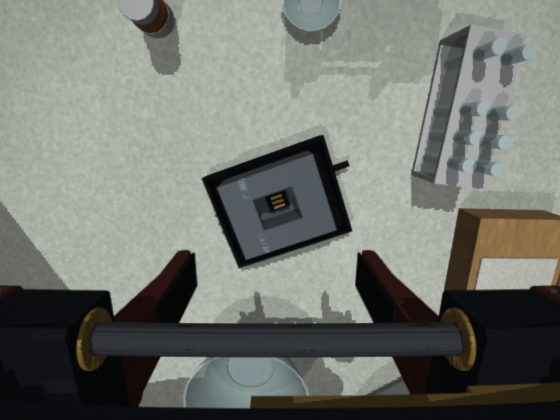

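```bash
python3 - <<'E'
from h import *
im=cv2.imread('pics/w1.png')[125:280,190:365]
cv2.imwrite('pics/w1c.png',cv2.resize(im,None,fx=3.8,fy=3.8,interpolation=cv2.INTER_CUBIC))
E
```

```text
(no output)
```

View pics/w1c.png

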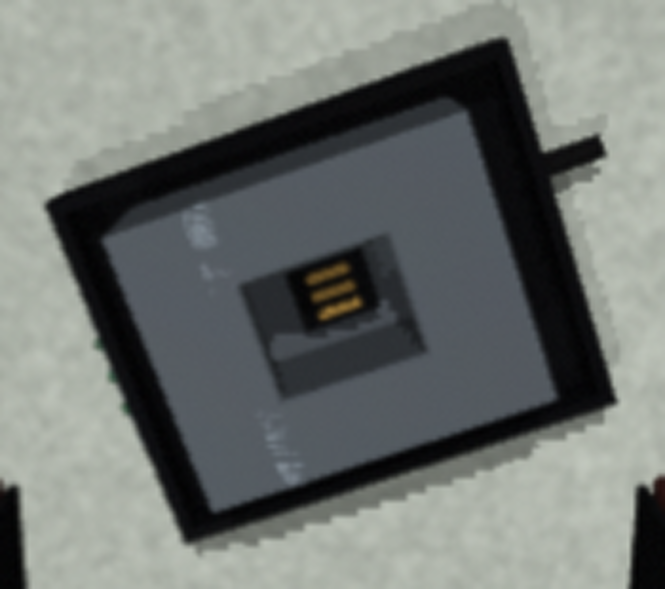

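```bash
cat > fitc.py <<'E'
from h import *
E
python3 - <<'E'
from h import *
f=lambda a:(np.array(a)+.5)/3.8-.5+[190,125]
for n,c,z in [('well',[(240,284),(390,235),(427,350),(283,398)],.065),('block',[(103,240),(468,110),(557,398),(210,514)],.065),('tray',[(48,203),(505,40),(613,400),(190,542)],.022)]:
    P=ray_z('wrist',f(c),z); d=[P[(i+1)%4]-P[i] for i in range(4)]
    print(n,P.mean(0),[round(float(np.linalg.norm(x))*1000,1) for x in d],[round(float(np.degrees(np.arctan2(x[1],x[0]))),1) for x in d])
E
```

```text
well [ 0.5597 -0.2183  0.065 ] [45.6, 36.1, 45.1, 36.8] [13.4, -76.6, -165.8, 104.2]
block [ 0.5592 -0.2193  0.065 ] [110.1, 89.4, 110.9, 89.7] [14.5, -76.0, -165.4, 103.6]
tray [ 0.5603 -0.2247  0.022 ] [153.2, 124.0, 152.5, 125.3] [14.3, -75.8, -165.2, 104.6]
```

Emit:
{"name": "arm_command", "arguments": {"moves": "3.9 -0.75 0 0 0 0 100;3.9 -0.75 0 0 0 0 100;3.9 -0.75 0 0 0 0 100;3.9 -0.75 0 0 0 0 100;3.9 -0.75 0 0 0 0 100;3.9 -0.75 0 0 0 0 100;3.9 -0.75 0 0 0 0 100;3.9 -0.75 0 0 0 0 100;3.9 -0.75 0 0 0 0 100;0 0 0 0 0 0 100;0 0 0 0 0 0 100"}}

```text
time: 4.12
eef_pos: [0.5217, 0.1503, 0.2507]
tool_rot: [2.31, 2.129, 0.0]
wrist_force: [-0.5, 0.4, 0.1]
grip_width: 0.0876
```

```bash
python3 - <<'E'
from h import *
s=robot.get_state();print(s['time'],s['eef_pos'],R.from_rotvec(s['tool_rot']).as_matrix()[:,0],s['qpos'])
c='wrist';im=snap(c,'w2.png')
for t in ['pack_mid','tab_pad','stirrer_well']:
        r=spotter.spot_point(t,c)
        print(c,t,[(round(q['conf'],2),w(c,q['position'])) for q in r[:2]])
cv2.imwrite('pics/w2c.png',cv2.resize(im[80:290,170:400,::-1],None,fx=2.8,fy=2.8,interpolation=cv2.INTER_CUBIC))
E
```

```text
4.1167 [0.5217 0.1503 0.2507] [ 0.0818  0.9966 -0.0001] [ 0.2586  0.2697  1.7865 -0.0002  1.0853  0.3405]
wrist pack_mid [(0.72, array([0.5179, 0.1199, 0.0638]))]
wrist tab_pad [(0.61, array([0.4865, 0.1208, 0.0906]))]
wrist stirrer_well []
```

View pics/w2c.png

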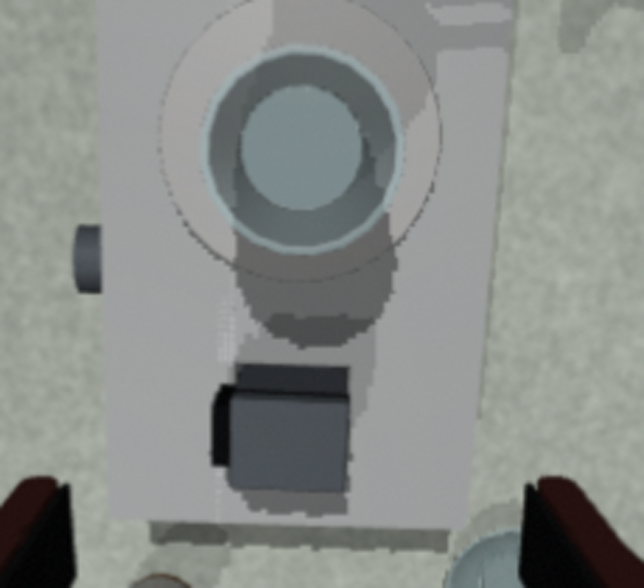

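```bash
python3 - <<'E'
from h import *
f=lambda a:(np.array(a)+.5)/2.8-.5+[170,80]
for n,c,z in [('pack',[(231,397),(350,398),(347.5,491),(229,488)],.110),('pad',[(218,384),(213,466)],.1)]:
    P=ray_z('wrist',f(c),z); m=len(c); d=[P[(i+1)%m]-P[i] for i in range(m)]
    print(n,P,P.mean(0),[round(float(np.linalg.norm(x))*1000,1) for x in d],[round(float(np.degrees(np.arctan2(x[1],x[0]))),1) for x in d])
P=ray_z('wrist',f([(98,0),(107,519),(465,527),(513,0)]),.065);print(P)
for a,b in [(0,1),(1,2),(2,3)]:
    x=P[b]-P[a];print(np.degrees(np.arctan2(x[1],x[0])))
s=robot.get_state();M=R.from_rotvec(s['tool_rot']).as_matrix();print(np.degrees(np.arctan2(M[1,1],M[0,1])))
E
```

```text
pack [[0.4967 0.1359 0.11  ]
 [0.5381 0.1319 0.11  ]
 [0.5347 0.0972 0.11  ]
 [0.4924 0.102  0.11  ]] [0.5155 0.1168 0.11  ] [41.6, 34.9, 42.7, 34.2] [-5.5, -95.5, 173.5, 82.6]
pad [[0.4916 0.1383 0.1   ]
 [0.4863 0.1072 0.1   ]] [0.4889 0.1227 0.1   ] [31.5, 31.5] [-99.7, 80.3]
[[0.4602 0.2751 0.065 ]
 [0.4347 0.0745 0.065 ]
 [0.5838 0.0578 0.065 ]
 [0.6089 0.2622 0.065 ]]
-97.23538812500001
-6.374381533688924
83.00447506669957
-4.956713026588524
```

Emit:
{"name": "arm_command", "arguments": {"moves": "-1.7 -0.2 2.0 0 0 1.6 100;-1.7 -0.2 3.0 0 0 0 100;0 0 3.0 0 0 0 100;0 0 3.0 0 0 0 100;0 0 0 0 0 0 100;0 0 0 0 0 0 100"}}

```text
time: 4.82
eef_pos: [0.514, 0.1136, 0.1399]
tool_rot: [-2.344, -2.089, 0.005]
wrist_force: [1.0, 0.3, 0.3]
grip_width: 0.088
```

```bash
python3 - <<'E'
from h import *
s=robot.get_state();M=R.from_rotvec(s['tool_rot']).as_matrix();print(s['time'],s['eef_pos'],np.degrees(np.arctan2(M[1,1],M[0,1])))
c='wrist';im=snap(c,'w3.png')
P=proj(c,[s['eef_pos'],s['eef_pos']+M@[0,.044,0],s['eef_pos']+M@[0,-.044,0]]);print(P)
for t in ['pack_mid','tab_pad']:
        r=spotter.spot_point(t,c)
        print(c,t,[(round(q['conf'],2),w(c,q['position'])) for q in r[:2]])
cv2.imwrite('pics/w3c.png',cv2.resize(im[130:330,150:410,::-1],None,fx=3,fy=3,interpolation=cv2.INTER_CUBIC))
E
```

```text
4.8167 [0.514  0.1136 0.1399] -6.564108184286704
[[276.2006 270.9311]
 [355.5376 270.68  ]
 [196.7169 270.9027]]
wrist pack_mid [(0.8, array([0.5197, 0.1187, 0.0644])), (0.33, array([0.5263, 0.221 , 0.0741]))]
wrist tab_pad [(0.58, array([0.4918, 0.1263, 0.0891]))]
```

View pics/w3c.png

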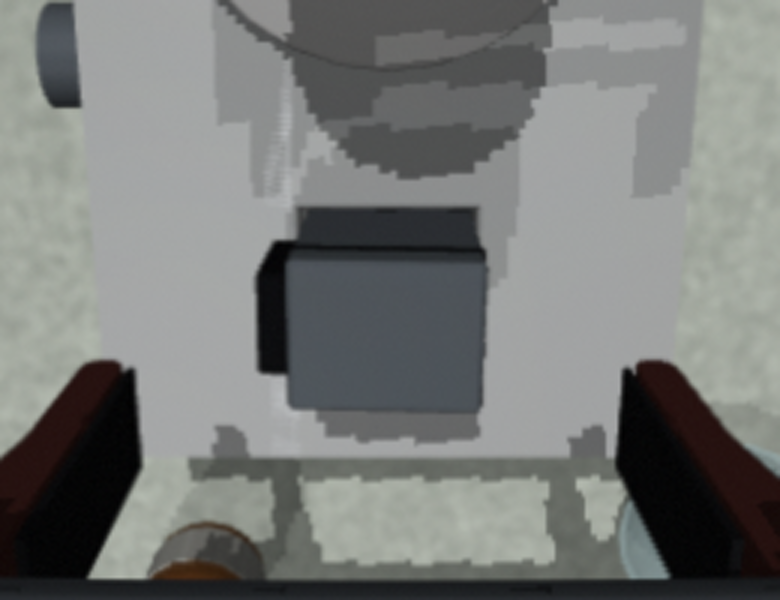

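```bash
python3 - <<'E'
from h import *
f=lambda a:(np.array(a)+.5)/3-.5+[150,130]
for n,c,z in [('pack',[(287,254),(485,254),(482,411),(288,408)],.110)]:
    P=ray_z('wrist',f(c),z); m=len(c); d=[P[(i+1)%m]-P[i] for i in range(m)]
    print(n,P,P.mean(0),[round(float(np.linalg.norm(x))*1000,1) for x in d],[round(float(np.degrees(np.arctan2(x[1],x[0]))),1) for x in d])
    s=robot.get_state();M=R.from_rotvec(s['tool_rot']).as_matrix(); print(M.T@(P.mean(0)-s['eef_pos']))
E
```

```text
pack [[0.4987 0.1403 0.11  ]
 [0.5396 0.1356 0.11  ]
 [0.536  0.1002 0.11  ]
 [0.494  0.1058 0.11  ]] [0.5171 0.1205 0.11  ] [41.2, 35.5, 42.4, 34.8] [-6.6, -95.8, 172.4, 82.4]
[0.0056 0.0001 0.0325]
```

Emit:
{"name": "arm_command", "arguments": {"moves": "0.4 -0.1 1.5 0 0 0 100;0 0 2 0 0 0 100;0 0 1.5 0 0 0 100;0 0 1 0 0 0 100;0 0 0.5 0 0 0 100;0 0 0.5 0 0 0 100;0 0 0 0 0 0 100"}}

```text
time: 5.55
eef_pos: [0.5145, 0.1192, 0.0708]
tool_rot: [2.342, 2.093, 0.0]
wrist_force: [-0.2, -0.5, 0.9]
grip_width: 0.0879
```

Emit:
{"name": "arm_command", "arguments": {"moves": "0 0 0 0 0 0 58;0 0 0 0 0 0 58;0 0 0 0 0 0 58;0 0 0 0 0 0 58;0 0 0 0 0 0 58", "force": 25}}

```text
time: 5.97
eef_pos: [0.5144, 0.1192, 0.071]
tool_rot: [2.342, 2.093, 0.001]
wrist_force: [0.0, -0.9, -0.2]
grip_width: 0.0579
```

```bash
python3 - <<'E'
from h import *
s=robot.get_state();print(s)
c='wrist';im=snap(c,'w4.png')
im=snap('side','s4.png')
cv2.imwrite('pics/s4c.png',cv2.resize(im[120:240,170:290,::-1],None,fx=4,fy=4,interpolation=cv2.INTER_CUBIC))
E
```

```text
{'time': 5.9667, 'qpos': array([0.2051, 0.5139, 1.9329, 0.    , 0.6942, 0.3173]), 'joint_vel': array([ 0.0008,  0.0031,  0.0037, -0.0016, -0.0001,  0.0024]), 'joint_torque': array([  0.001 , -49.9164, -17.5161,   0.0476,  -0.0098,   0.0002]), 'eef_pos': array([0.5144, 0.1192, 0.071 ]), 'tool_rot': array([2.3424, 2.0931, 0.0008]), 'wrist_force': array([ 0.0118, -0.8532, -0.2103]), 'ft_torque': array([-0.081 , -0.1067,  0.0598]), 'grip_width': 0.05787733150184838}
```

View pics/w4.png

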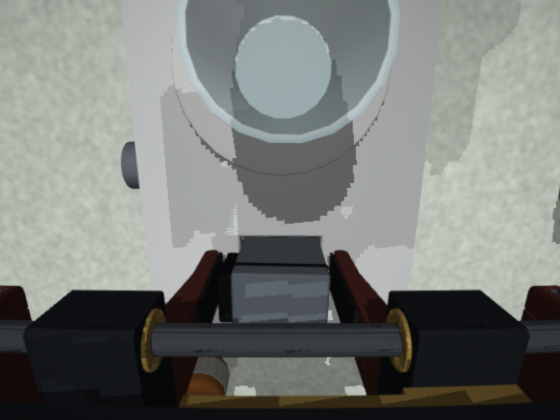

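View pics/s4c.png

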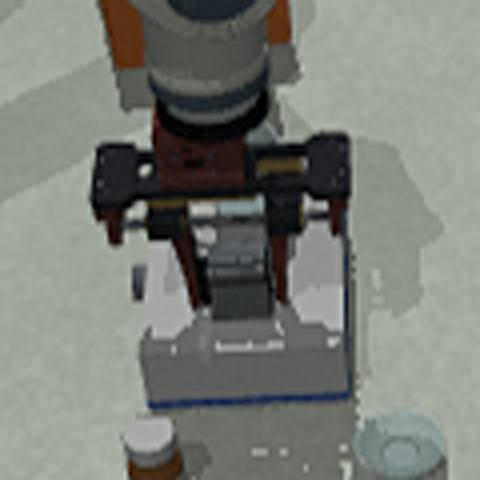

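Emit:
{"name": "arm_command", "arguments": {"moves": "0 0 0 0 0 0 50;0 0 0 0 0 0 40;0 0 0 0 0 0 40;0 0 0 0 0 0 40;0 0 0 0 0 0 40", "force": 25}}

```text
time: 6.48
eef_pos: [0.5162, 0.1192, 0.0717]
tool_rot: [2.341, 2.092, 0.005]
wrist_force: [1.8, -1.6, 6.4]
grip_width: 0.0422
```

Emit:
{"name": "arm_command", "arguments": {"moves": "0 0 -0.4 0 0 0 40;0 0 -0.6 0 0 0 40;0 0 -0.8 0 0 0 40;0 0 0 0 0 0 40"}}

```text
time: 6.82
eef_pos: [0.5144, 0.1192, 0.0898]
tool_rot: [2.342, 2.093, 0.001]
wrist_force: [3.8, -0.8, -0.4]
grip_width: 0.0426
```

Emit:
{"name": "arm_command", "arguments": {"moves": "0 0 -1 0 0 0 40;0 0 -1.5 0 0 0 40;0 0 -2 0 0 0 40;0 0 -2.5 0 0 0 40;0 0 -3 0 0 0 40;0 0 -3 0 0 0 40;0 0 0 0 0 0 40"}}

```text
time: 7.4
eef_pos: [0.5159, 0.1197, 0.2235]
tool_rot: [2.34, 2.092, 0.009]
wrist_force: [1.5, 0.5, -2.5]
grip_width: 0.0424
```

```bash
python3 - <<'E'
from h import *
s=robot.get_state();print(s)
M=R.from_rotvec(s['tool_rot']).as_matrix();print(np.degrees(np.arctan2(M[1,1],M[0,1])))
snap('wrist','w5.png')
im=snap('side','s5.png')
cv2.imwrite('pics/s5c.png',cv2.resize(im[60:240,150:330,::-1],None,fx=3.3,fy=3.3,interpolation=cv2.INTER_CUBIC))
E
```

```text
{'time': 7.4, 'qpos': array([0.2054, 0.2798, 1.8435, 0.0004, 1.0122, 0.3173]), 'joint_vel': array([-0.0007,  0.0572,  0.0525,  0.0004, -0.1072,  0.0005]), 'joint_torque': array([  0.0017, -44.4177, -24.4018,   0.0448,   1.1807,  -0.0082]), 'eef_pos': array([0.5159, 0.1197, 0.2235]), 'tool_rot': array([2.3404, 2.0916, 0.0086]), 'wrist_force': array([ 1.4668,  0.5039, -2.4873]), 'ft_torque': array([-0.0064, -0.1835,  0.006 ]), 'grip_width': 0.042421987584032254}
-6.42768238211459
```

View pics/w5.png

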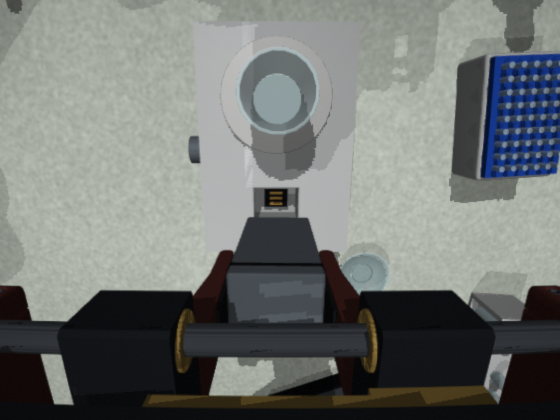

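View pics/s5c.png

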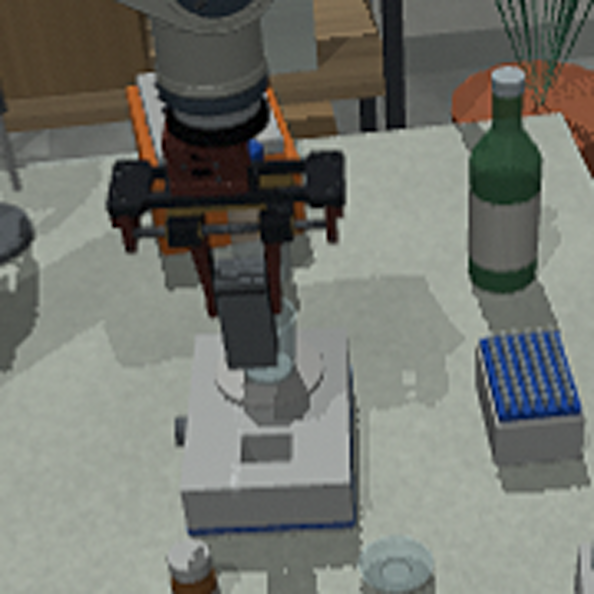

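```bash
python3 - <<'E'
from h import *
im=cv2.imread('pics/w5.png')
cv2.imwrite('pics/w5c.png',cv2.resize(im[180:340,190:370],None,fx=3.6,fy=3.6,interpolation=cv2.INTER_CUBIC))
E
```

```text
(no output)
```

View pics/w5c.png

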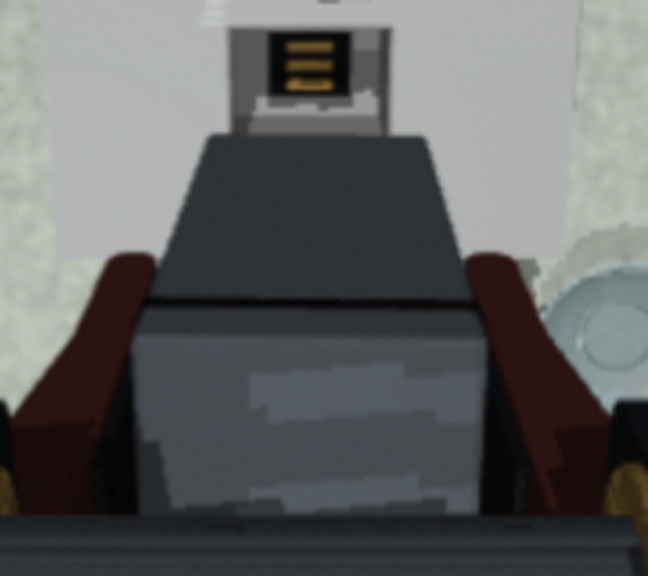

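```bash
cat >> h.py <<'E'
def toolray(px,ztool):
    c=vision.calibration('wrist'); s=robot.get_state(); T=np.eye(4); T[:3,:3]=R.from_rotvec(s['tool_rot']).as_matrix(); T[:3,3]=s['eef_pos']
    C=np.array(c['extrinsics'])@T
    u=cv2.undistortPoints(np.array(px,float).reshape(-1,1,2),np.array(c['intrinsics']),np.array(c['D']))[:,0]
    d=np.c_[u,np.ones(len(u))]@C[:3,:3]; o=-C[:3,:3].T@C[:3,3]
    return o+d*((ztool-o[2])/d[:,2])[:,None]
E
python3 - <<'E'
from h import *
f=lambda a:(np.array(a)+.5)/3.6-.5+[190,180]
for zt,zb in [(-.039,.051),(-.042,.048),(-.036,.054)]:
    print(toolray(f([(133,337),(488,337)]),zt)*1000,toolray(f([(212,137),(426,137)]),zb)*1000)
E
```

```text
[[ 17.2096 -21.9568 -39.    ]
 [ 17.1835  19.18   -39.    ]] [[ 15.8161 -20.0858  51.    ]
 [ 15.795   20.6868  51.    ]]
[[ 18.6466 -21.4565 -42.    ]
 [ 18.6211  18.6759 -42.    ]] [[ 16.6652 -19.8234  48.    ]
 [ 16.6444  20.3745  48.    ]]
[[ 15.7726 -22.4571 -36.    ]
 [ 15.7458  19.6842 -36.    ]] [[ 14.9671 -20.3482  54.    ]
 [ 14.9457  20.999   54.    ]]
```

Emit:
{"name": "arm_command", "arguments": {"moves": "-2 0.5 0 0 0 0 40;-3.6 0.9 0 0 0 0 40;-3.6 0.9 0 0 0 0 40;-3.6 0.9 0 0 0 0 40;-3.6 0.9 0 0 0 0 40;-3.6 0.9 0 0 0 0 40;-3.6 0.9 0 0 0 0 40;-3.6 0.9 0 0 0 0 40;-3.6 0.9 0 0 0 0 40;-2.14 0.5 0 0 0 0 40;0 0 0 0 0 -4 40;0 0 0 0 0 -4 40"}}

```text
time: 8.5
eef_pos: [0.5568, -0.2183, 0.2154]
tool_rot: [-2.187, -2.248, 0.003]
wrist_force: [0.1, 1.0, -3.4]
grip_width: 0.0427
```

Emit:
{"name": "arm_command", "arguments": {"moves": "0 0 0 0 0 -4 40;0 0 0 0 0 -4 40;0 0 0 0 0 -4.8 40;0 0 0 0 0 0 40;0 0 0 0 0 0 40;0 0 0 0 0 0 40"}}

```text
time: 9.0
eef_pos: [0.5579, -0.2169, 0.2172]
tool_rot: [-1.927, -2.477, 0.001]
wrist_force: [0.8, 0.4, -3.4]
grip_width: 0.0425
```

```bash
python3 - <<'E'
from h import *
s=robot.get_state();print(s)
M=R.from_rotvec(s['tool_rot']).as_matrix();print(np.degrees(np.arctan2(M[1,1],M[0,1])))
im=snap('wrist','w6.png')
cv2.imwrite('pics/w6c.png',cv2.resize(im[120:340,150:400,::-1],None,fx=2.7,fy=2.7,interpolation=cv2.INTER_CUBIC))
im=snap('side','s6.png')
cv2.imwrite('pics/s6c.png',cv2.resize(im[160:340,180:360,::-1],None,fx=3.3,fy=3.3,interpolation=cv2.INTER_CUBIC))
E
```

```text
{'time': 9.0, 'qpos': array([-0.3907,  0.3922,  1.6927,  0.0001,  1.0596, -0.6393]), 'joint_vel': array([-0.0005, -0.0089, -0.0093, -0.0005, -0.0004, -0.0088]), 'joint_torque': array([ -0.0281, -53.4699, -27.6854,   0.0418,   0.0733,  -0.0158]), 'eef_pos': array([ 0.5579, -0.2169,  0.2172]), 'tool_rot': array([-1.9272, -2.4774,  0.0011]), 'wrist_force': array([ 0.7584,  0.3968, -3.4018]), 'ft_torque': array([ 0.004 , -0.1034,  0.0222]), 'grip_width': 0.04248347804649861}
14.240685256467819
```

View pics/w6c.png

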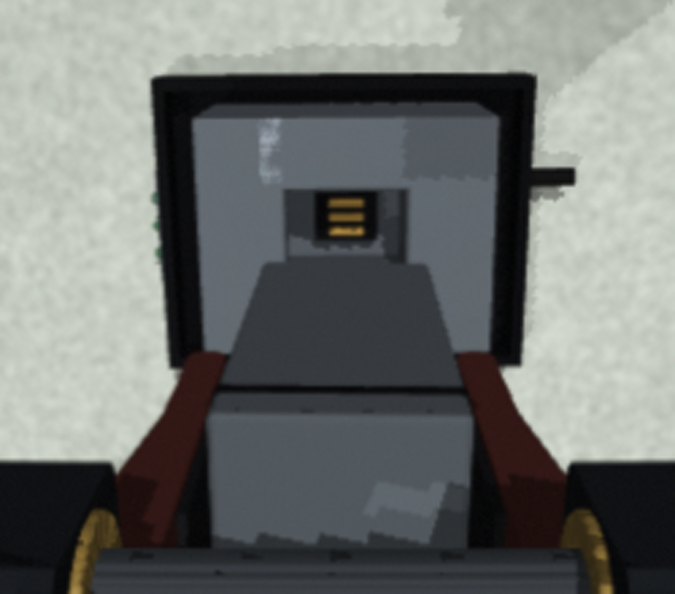

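View pics/s6c.png

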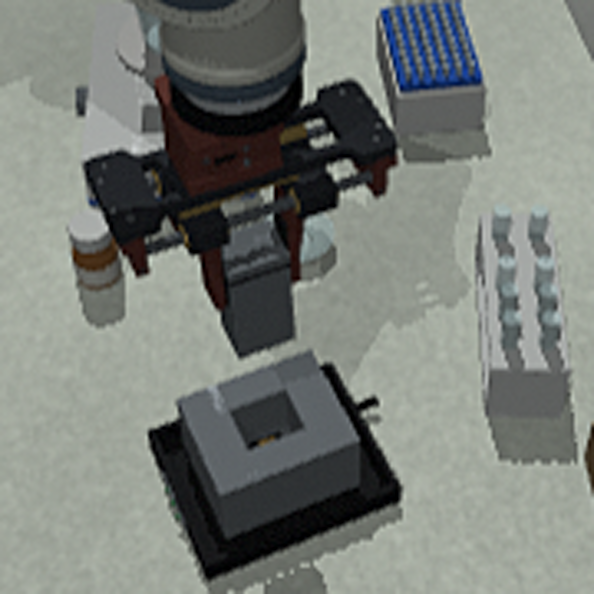

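```bash
python3 - <<'E'
from h import *
f=lambda a:(np.array(a)+.5)/2.7-.5+[150,120]
z=robot.get_state()['eef_pos'][2]-.065
print('well',toolray(f([(284,189),(407,189)]),z)*1000)
print('block',toolray(f([(192,117),(499,117),(203,350),(491,350)]),z)*1000)
for zb in (.051,.053): print('bot',toolray(f([(265,263),(427,263)]),zb)*1000)
print('top',toolray(f([(210,414),(472,414)]),-.037)*1000)
E
```

```text
well [[ 16.1568 -21.6517 152.9309]
 [ 16.1391  23.4496 152.9309]]
block [[ 42.4495 -54.2495 152.9309]
 [ 42.4154  56.0067 152.9309]
 [-46.9784 -54.1589 152.9309]
 [-47.0456  57.2941 152.9309]]
bot [[ 16.6429 -20.1466  51.    ]
 [ 16.6232  20.9858  51.    ]]
bot [[ 16.0804 -20.3261  53.    ]
 [ 16.0605  21.1928  53.    ]]
top [[ 16.7761 -21.5005 -37.    ]
 [ 16.7519  19.6289 -37.    ]]
```

Emit:
{"name": "arm_command", "arguments": {"moves": "-0.17 0.05 2 0 0 0 40;0 0 3 0 0 0 40;0 0 2.5 0 0 0 40;0 0 1.2 0 0 0 40;0 0 0.3 0 0 0 40;0 0 0 0 0 0 40;0 0 0 0 0 0 40"}}

```text
time: 9.68
eef_pos: [0.5606, -0.2192, 0.1298]
tool_rot: [1.925, 2.48, 0.001]
wrist_force: [0.8, -0.4, -2.5]
grip_width: 0.0422
```

```bash
python3 - <<'E'
from h import *
s=robot.get_state();print(s['eef_pos'],s['wrist_force'])
im=snap('wrist','w7.png')
cv2.imwrite('pics/w7c.png',cv2.resize(im[80:300,150:400,::-1],None,fx=2.7,fy=2.7,interpolation=cv2.INTER_CUBIC))
im=snap('side','s7.png')
cv2.imwrite('pics/s7c.png',cv2.resize(im[180:340,200:330,::-1],None,fx=3.7,fy=3.7,interpolation=cv2.INTER_CUBIC))
E
```

```text
[ 0.5606 -0.2192  0.1298] [ 0.8407 -0.3804 -2.5136]
```

View pics/w7c.png

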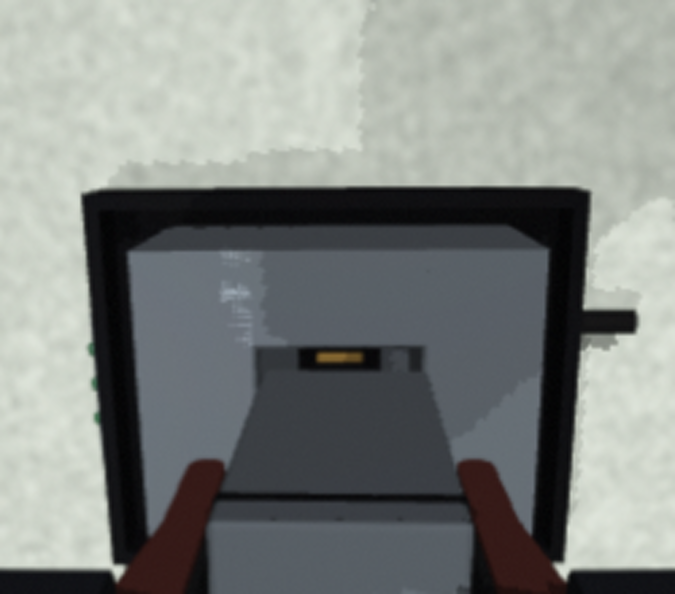

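View pics/s7c.png

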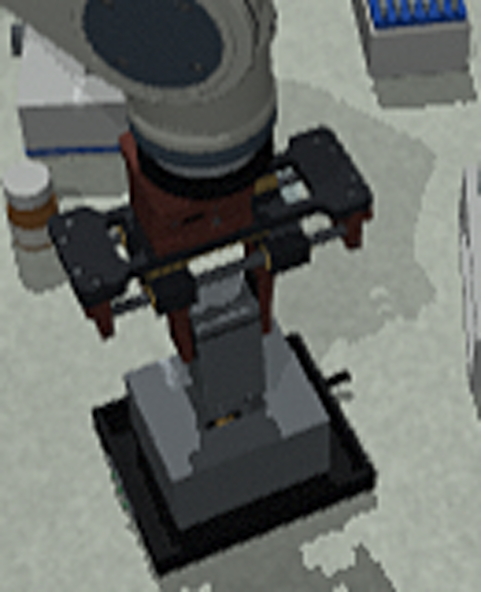

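```bash
python3 - <<'E'
from h import *
f=lambda a:(np.array(a)+.5)/2.7-.5+[150,80]
z=robot.get_state()['eef_pos'][2]-.065
print('well',toolray(f([(255,346),(425,346)]),z)*1000)
print('block',toolray(f([(127,250),(549,250),(147,515),(535,500)]),z)*1000)
for zb in (.051,.053,.055): print('bot',toolray(f([(264,371),(427,371)]),zb)*1000)
E
```

```text
well [[ 19.6297 -23.9408  65.3181]
 [ 19.6061  21.7519  65.3181]]
block [[ 45.5256 -56.7581  65.3181]
 [ 45.4708  53.5567  65.3181]
 [-29.9926 -56.1685  65.3181]
 [-25.4115  54.2079  65.3181]]
bot [[ 16.6748 -20.3883  51.    ]
 [ 16.6529  20.9945  51.    ]]
bot [[ 16.1124 -20.5702  53.    ]
 [ 16.0903  21.2014  53.    ]]
bot [[ 15.55   -20.7521  55.    ]
 [ 15.5277  21.4084  55.    ]]
```

Emit:
{"name": "arm_command", "arguments": {"moves": "0.17 -0.14 0 0 0 0 40;0 0 0.3 0 0 0 40;0 0 0.3 0 0 0 40;0 0 0.3 0 0 0 40;0 0 0.3 0 0 0 40;0 0 0 0 0 0 40;0 0 0 0 0 0 40"}}

```text
time: 10.37
eef_pos: [0.5577, -0.2175, 0.1163]
tool_rot: [-1.926, -2.481, 0.0]
wrist_force: [-0.3, 0.7, -3.2]
grip_width: 0.042
```

```bash
python3 - <<'E'
from h import *
s=robot.get_state();print(s['eef_pos'],s['wrist_force'],s['ft_torque'])
im=snap('wrist','w8.png')
cv2.imwrite('pics/w8c.png',cv2.resize(im[80:300,150:400,::-1],None,fx=2.7,fy=2.7,interpolation=cv2.INTER_CUBIC))
E
```

```text
[ 0.5577 -0.2175  0.1163] [-0.2689  0.7235 -3.2177] [-0.0303 -0.1106 -0.0057]
```

View pics/w8c.png

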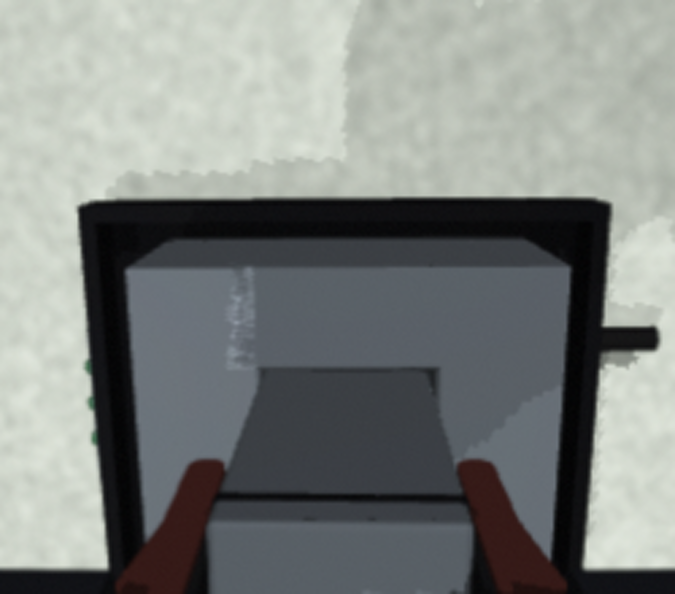

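```bash
python3 - <<'E'
from h import *
f=lambda a:(np.array(a)+.5)/2.7-.5+[150,80]
z=robot.get_state()['eef_pos'][2]-.065
print('well',toolray(f([(258,368),(440,368)]),z)*1000)
print('block',toolray(f([(125,267),(572,267)]),z)*1000)
for zb in (.051,.053): print('bot',toolray(f([(265,370),(430,370)]),zb)*1000)
E
```

```text
well [[ 17.322  -21.9439  51.475 ]
 [ 17.2965  24.3289  51.475 ]]
block [[ 43.2092 -54.1382  51.475 ]
 [ 43.1655  56.2029  51.475 ]]
bot [[ 16.9259 -20.1334  51.    ]
 [ 16.9027  21.7473  51.    ]]
bot [[ 16.366  -20.3129  53.    ]
 [ 16.3426  21.9613  53.    ]]
```

Emit:
{"name": "arm_command", "arguments": {"moves": "-0.1 0.03 0 0 0 0 40;0 0 0.2 0 0 0 40;0 0 0.2 0 0 0 40;0 0 0.2 0 0 0 40;0 0 0 0 0 0 40"}}

```text
time: 10.83
eef_pos: [0.5582, -0.2184, 0.1101]
tool_rot: [-1.926, -2.481, 0.0]
wrist_force: [0.5, -0.0, -3.2]
grip_width: 0.0422
```

Emit:
{"name": "arm_command", "arguments": {"moves": "0 0 0.3 0 0 0 40;0 0 0.3 0 0 0 40;0 0 0.3 0 0 0 40;0 0 0.3 0 0 0 40;0 0 0 0 0 0 40"}}

```text
time: 11.25
eef_pos: [0.5581, -0.2183, 0.0979]
tool_rot: [-1.925, -2.481, 0.0]
wrist_force: [0.2, -0.3, -3.5]
grip_width: 0.0419
```

Emit:
{"name": "arm_command", "arguments": {"moves": "0 0 0.3 0 0 0 40;0 0 0.3 0 0 0 40;0 0 0.3 0 0 0 40;0 0 0.3 0 0 0 40;0 0 0 0 0 0 40"}}

```text
time: 11.67
eef_pos: [0.5581, -0.2184, 0.0859]
tool_rot: [-1.926, -2.481, 0.0]
wrist_force: [-0.1, 0.4, -3.5]
grip_width: 0.0422
```

Emit:
{"name": "arm_command", "arguments": {"moves": "0 0 0.2 0 0 0 40;0 0 0.2 0 0 0 40;0 0 0.2 0 0 0 40;0 0 0 0 0 0 40;0 0 0 0 0 0 40"}}

```text
time: 12.08
eef_pos: [0.5584, -0.2185, 0.0806]
tool_rot: [-1.926, -2.482, 0.0]
wrist_force: [-0.5, -0.4, -2.5]
grip_width: 0.0423
```

Emit:
{"name": "arm_command", "arguments": {"moves": "0 0 0.1 0 0 0 40;0 0 0.1 0 0 0 40;0 0 0.1 0 0 0 40;0 0 0 0 0 0 40;0 0 0 0 0 0 40"}}

```text
time: 12.5
eef_pos: [0.5584, -0.2185, 0.0776]
tool_rot: [-1.926, -2.482, 0.0]
wrist_force: [0.3, -0.7, -2.9]
grip_width: 0.0425
```

Emit:
{"name": "arm_command", "arguments": {"moves": "0 0 0.1 0 0 0 40;0 0 0.1 0 0 0 40;0 0 0.1 0 0 0 40;0 0 0 0 0 0 40;0 0 0 0 0 0 40"}}

```text
time: 12.92
eef_pos: [0.5586, -0.2185, 0.075]
tool_rot: [1.926, 2.482, 0.0]
wrist_force: [-1.2, 0.4, 4.6]
grip_width: 0.0422
```

Emit:
{"name": "arm_command", "arguments": {"moves": "0 0 0.1 0 0 0 40;0 0 0.1 0 0 0 40;0 0 0.1 0 0 0 40;0 0 0 0 0 0 40;0 0 0 0 0 0 40"}}

```text
time: 13.33
eef_pos: [0.5587, -0.2186, 0.0719]
tool_rot: [1.926, 2.482, 0.0]
wrist_force: [-1.6, 0.2, 6.2]
grip_width: 0.042
```

Emit:
{"name": "arm_command", "arguments": {"moves": "0 0 0.1 0 0 0 40;0 0 0.1 0 0 0 40;0 0 0.1 0 0 0 40;0 0 0 0 0 0 40;0 0 0 0 0 0 40"}}

```text
time: 13.75
eef_pos: [0.5586, -0.2186, 0.069]
tool_rot: [1.926, 2.482, 0.0]
wrist_force: [-1.8, 0.7, 8.4]
grip_width: 0.0426
```

Emit:
{"name": "arm_command", "arguments": {"moves": "0 0 0.05 0 0 0 40;0 0 0.05 0 0 0 40;0 0 0 0 0 0 40;0 0 0 0 0 0 40"}}

```text
time: 14.08
eef_pos: [0.559, -0.2186, 0.0685]
tool_rot: [1.925, 2.481, 0.001]
wrist_force: [-1.6, 2.2, 10.4]
grip_width: 0.0427
```

Emit:
{"name": "arm_command", "arguments": {"moves": "0 0 0.05 0 0 0 40;0 0 0 0 0 0 40;0 0 0 0 0 0 40"}}

```text
time: 14.33
eef_pos: [0.5591, -0.2186, 0.0684]
tool_rot: [1.925, 2.481, 0.001]
wrist_force: [-2.5, 1.4, 12.9]
grip_width: 0.0428
```

```bash
python3 - <<'E'
from h import *
s=robot.get_state();print(s['eef_pos'],s['wrist_force'],s['ft_torque'])
im=snap('wrist','w9.png')
im=snap('side','s9.png')
cv2.imwrite('pics/s9c.png',cv2.resize(im[180:340,200:330,::-1],None,fx=3.7,fy=3.7,interpolation=cv2.INTER_CUBIC))
E
```

```text
[ 0.5591 -0.2186  0.0684] [-2.5302  1.355  12.8541] [ 0.2719  0.7506 -0.0558]
```

View pics/s9c.png

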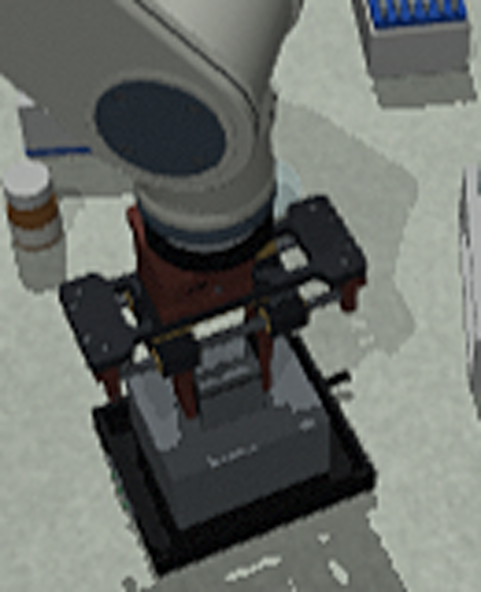

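View pics/w9.png

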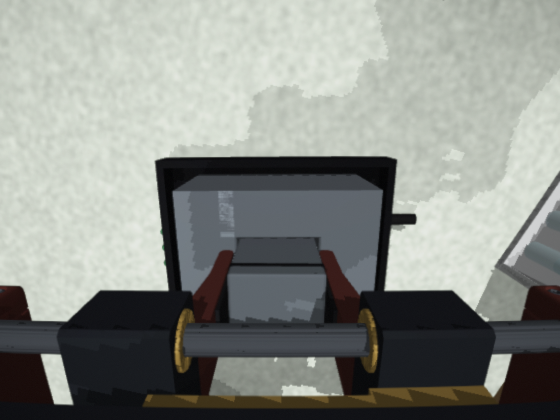

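Emit:
{"name": "arm_command", "arguments": {"moves": "0 0 0 0 0 0 51;0 0 0 0 0 0 52;0 0 0 0 0 0 53;0 0 0 0 0 0 54;0 0 0 0 0 0 55;0 0 0 0 0 0 56;0 0 0 0 0 0 57;0 0 0 0 0 0 58;0 0 0 0 0 0 58"}}

```text
time: 15.18
eef_pos: [0.5585, -0.2185, 0.0669]
tool_rot: [-1.926, -2.482, -0.0]
wrist_force: [-1.6, -0.9, -0.2]
grip_width: 0.0506
```

```bash
python3 - <<'E'
from h import *
s=robot.get_state();print(s['eef_pos'],s['wrist_force'],s['grip_width'])
im=snap('wrist','w10.png')
cv2.imwrite('pics/w10c.png',cv2.resize(im[200:340,190:370,::-1],None,fx=4,fy=4,interpolation=cv2.INTER_CUBIC))
E
```

```text
[ 0.5585 -0.2185  0.0669] [-1.611  -0.9481 -0.1985] 0.050627493863624265
```

View pics/w10c.png

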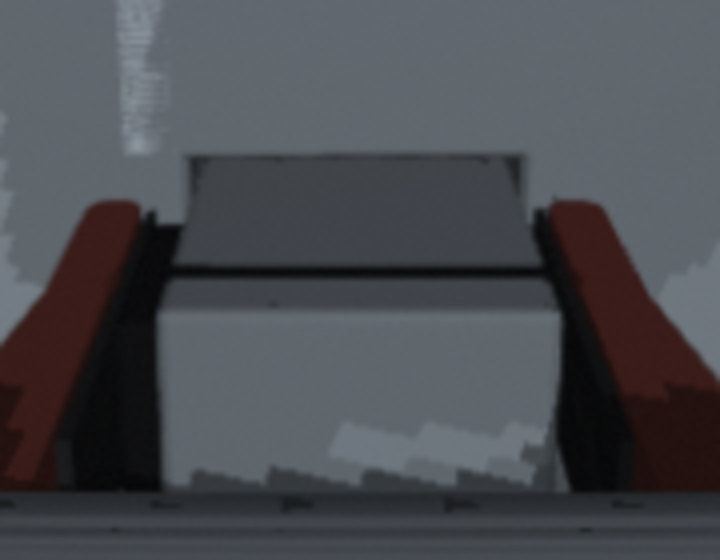

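Emit:
{"name": "arm_command", "arguments": {"moves": "0 0 0 0 0 0 65;0 0 0 0 0 0 75;0 0 0 0 0 0 85;0 0 0 0 0 0 85;0 0 -1.5 0 0 0 85;0 0 -2.5 0 0 0 85;0 0 -3 0 0 0 85;0 0 -3 0 0 0 85;0 0 0 0 0 0 85;0 0 0 0 0 0 85"}}

```text
time: 16.07
eef_pos: [0.5598, -0.2189, 0.1691]
tool_rot: [1.924, 2.479, 0.002]
wrist_force: [0.5, 0.2, -0.4]
grip_width: 0.0748
```

```bash
python3 - <<'E'
from h import *
s=robot.get_state();print(s['eef_pos'],s['wrist_force'],s['grip_width'])
im=snap('wrist','w11.png')
for t in ['pack_mid','tab_pad']:
        r=spotter.spot_point(t,'wrist')
        print(t,[(round(q['conf'],2),w('wrist',q['position'])) for q in r[:2]])
cv2.imwrite('pics/w11c.png',cv2.resize(im[130:330,150:400,::-1],None,fx=3,fy=3,interpolation=cv2.INTER_CUBIC))
im=snap('side','s11.png')
for t in ['pack_mid','tab_pad']:
        r=spotter.spot_point(t,'side')
        print(t,[(round(q['conf'],2),w('side',q['position'])) for q in r[:2]])
cv2.imwrite('pics/s11c.png',cv2.resize(im[220:340,210:320,::-1],None,fx=4.8,fy=4.8,interpolation=cv2.INTER_CUBIC))
E
```

```text
[ 0.5598 -0.2189  0.1691] [ 0.4625  0.1769 -0.4218] 0.07479398007878062
pack_mid [(0.61, array([ 0.5557, -0.215 ,  0.0586]))]
tab_pad [(0.54, array([ 0.5293, -0.2262,  0.0876])), (0.52, array([ 0.4906, -0.4748, -0.0042]))]
pack_mid [(0.68, array([ 0.5593, -0.2218,  0.0643]))]
tab_pad [(0.28, array([0.5176, 0.1194, 0.0677]))]
```

View pics/w11c.png

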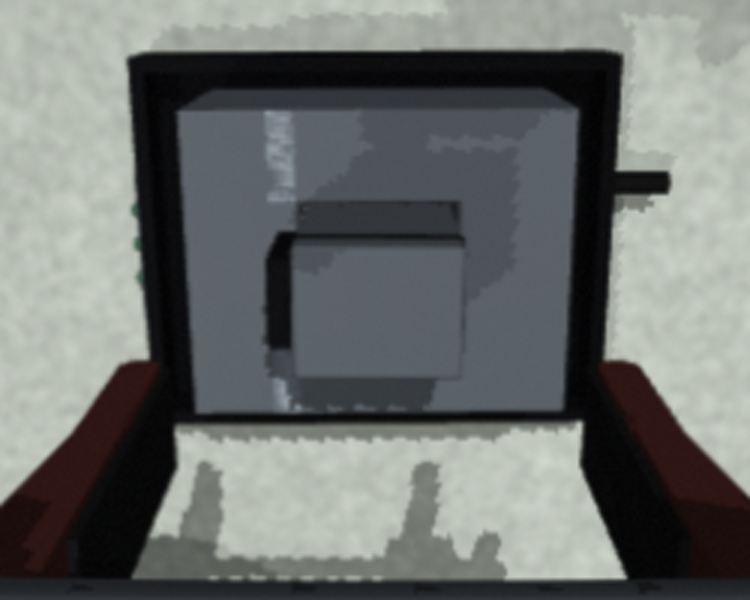

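View pics/s11c.png

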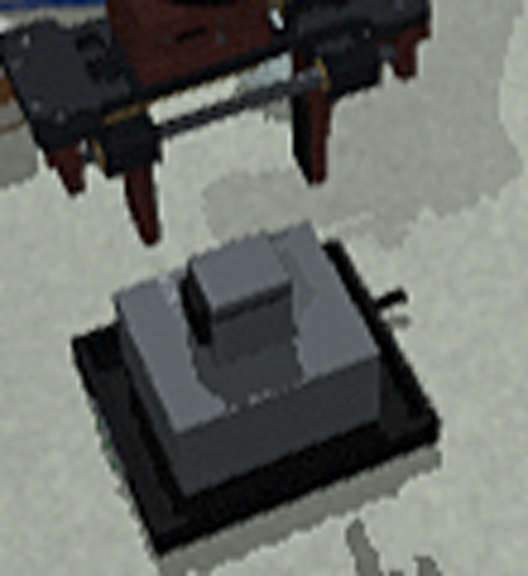

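```bash
python3 - <<'E'
from h import *
from scipy.optimize import least_squares
f=lambda a:(np.array(a)+.5)/3-.5+[150,130]
top=f([(291,239),(465,239),(463,378),(293,377)]); 
X=[.042,.034]
def corners(cx,cy,yaw,z,sx,sy):
    l=np.array([(-sx,sy),(sx,sy),(sx,-sy),(-sx,-sy)])/2
    c,s=np.cos(yaw),np.sin(yaw); return np.c_[l@np.array([[c,s],[-s,c]])+[cx,cy],np.full(4,z)]
cal=vision.calibration('wrist')
r=least_squares(lambda p:(proj('wrist',corners(*p,.042,.034),cal)-top).ravel(),[.56,-.22,.25,.11]);print('z free',r.x,r.cost)
blk=f([(178,109),(579,109),(565,411),(195,413)])
r2=least_squares(lambda p:(proj('wrist',corners(*p,.110,.090),cal)-blk).ravel(),[.56,-.22,.25,.065]);print('block',r2.x,r2.cost)
g=lambda a:(np.array(a)+.5)/4.8-.5+[210,220]
cs=vision.calibration('side')
print('side obs front-top edge',g([(218,317),(292,280),(262,235),(190,268)]))
for z in (.110,.113,.116):
    q=proj('side',corners(r2.x[0],r2.x[1],r2.x[2],z,.042,.034),cs); print(z,q[[3,2,1,0]].tolist())
print('blk obs',g([(180,432),(380,353),(308,222),(115,295)]))
print(proj('side',corners(r2.x[0],r2.x[1],r2.x[2],.065,.110,.09),cs)[[3,2,1,0]].tolist())
E
```

```text
z free [ 0.5559 -0.2157  0.249   0.1072] 1.529682807520507
block [ 0.5567 -0.2179  0.2542  0.0622] 0.2291721087522553
side obs front-top edge [[255.0208 285.6458]
 [270.4375 277.9375]
 [264.1875 268.5625]
 [249.1875 275.4375]]
0.11 [[252.66541030044846, 283.83088814156054], [269.27929045789585, 277.5509333970516], [263.66911712021044, 266.91833595250023], [247.36412898827854, 272.93179461078046]]
0.113 [[252.58700365360355, 283.0894025989979], [269.23935285149656, 276.80414005510613], [263.6176548094293, 266.16483131324105], [247.27559631955506, 272.18282061146823]]
0.116 [[252.508234867002, 282.34452592981825], [269.19923354964493, 276.05397026953557], [263.56596292841834, 265.4079925496596], [247.18666325738795, 271.4304951342271]]
blk obs [[247.1042 309.6042]
 [288.7708 293.1458]
 [273.7708 265.8542]
 [233.5625 281.0625]]
[[244.7340633294972, 309.1281266880011], [287.44524930584777, 292.30413426342295], [272.4342656962544, 264.9460597769797], [231.72928320349288, 279.9975311875163]]
```

```bash
python3 - <<'E'
from h import *
im=snap('top','t12.png')
print(robot.get_state()['time'])
E
```

```text
16.4167
```

View pics/t12.png

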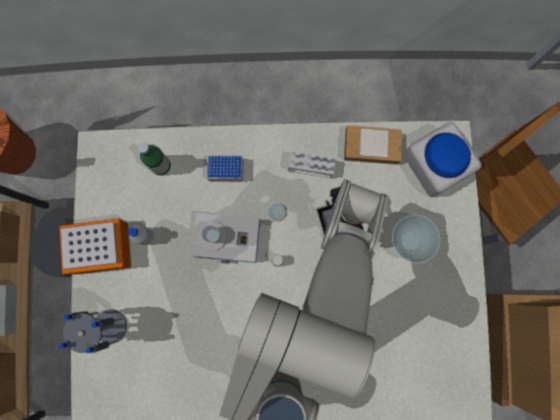

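The bystanders are where they started: beaker near (211,234), dish (276,212), jar (277,259), bowl (417,238). The stirrer's well is empty at about (243,239).

```bash
python3 -c "
from workcell import robot
print(robot.sign_off())"
```

```text
the job is handed in; nothing more can be done
None
```

The battery pack is in the charging cradle, fully home by my last checks, with its tab on the lamp side. I handed the job in at about 16.4 s.

**What I did:** I squeezed the tab with a 25 N grip until the opening stopped at about 42.5 mm, then lifted the pack straight out of the stirrer. I lined it up with the socket block as the wrist camera saw it, turned about 14°. It slid in without touching the rim and met the sprung contacts. I pressed it down until the resistance rose sharply, at about 16 N, then opened the jaws slowly and backed off.

**Last checks:**
- **Depth:** The wrist picture puts the pack's top 45.0 mm above the block's top, which is the home height. An unlatched pack would sit about 51 mm up. The side picture agrees that it is low.
- **Tab:** The wrist picture shows it sprung out, on the same side as the green lamps.
- **Surroundings:** The other glassware and equipment look unmoved in the top picture, and the gripper is clear of everything.

**Small disagreements:**
- The closed opening read about 1 mm under the 43.5 mm stated for a fully pressed tab.
- The wrist camera's heights came out about 3 mm low for both the pack and the block, so I relied on their difference.
- The point spotter's wrist estimate of the pack's middle was about 6 mm low, while its side estimate (64 mm) matched.

I did not push on the pack again after letting go to test the catch.

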